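# Lay the second course of a firebrick heat shield in running bond

### The arm

A 6-joint arm with a two-finger parallel gripper is mounted at the origin on the work surface. World frame = base frame: x ahead of the robot, y to its left, z up, the work surface at z = 0. Lengths are in m, angles in rad, forces in N, time in s.
With the tool pointing down it reaches from about 0.25 to 0.775 m from the base axis. Payload 4 kg.
Tool frame: the origin (TCP) lies at the very end of the fingers, on their centre line; the grasp point (between the pads) lies bot.grip_depth behind it (bot.grip_depth is the distance from the TCP to the grasp point, in m); z points along the fingers, x is the direction in which the jaws open and shut, and the axes are right-handed (so a half turn about z gives the same grasp; the last joint's range is limited). The gripper opens to 94 mm and grips with 3 to 60 N. Pads are 16 mm wide; open, the fingers measure 119 mm over their backs; the gripper's body (75 mm by 177 mm) begins 78 mm behind the grasp point.
Start: joints at [1.005, 0.087, 1.371, -0, 1.684, -0.103], TCP at [0.246, 0.492, 0.206] pointing down, gripper open.
Joint ranges: [-3.1, 3.1], [-0.76, 2.03], [0.27, 2.55], [-1.08, 4.22], [0.17, 2.65], [-2.57, 2.57]. Speed limits (rad/s): [2.79, 2.79, 3.14, 3.14, 3.14, 3.14].

### API

Orientations are given as a rotation vector (axis times angle).
In Python, from rig import monitor, cams, order, bot gives the robot as it stands.
- The arm moves only by the tool apply_moves, never from a script. Its argument "moves" is one flat list of numbers, 7 for each row, row after row: the shift along the world's x, y, z in cm, then the turn, a rotation vector about the world's x, y, z in degrees, then the finger opening in cm, from 0 to 9.4. In form: [dx, dy, dz, wx, wy, wz, gripper, dx, dy, dz, wx, wy, wz, gripper, ...]. A call has 1 to 20 rows; each row shifts and turns the commanded pose from where the row before left it; what a row does not reach is not made up. A row lasts 1/8 s, in which the tool goes at most 62.5 mm and 10.7 degrees, less where a joint would pass 70% of its speed; a pose out of reach is approached as far as the arm can. A call is refused whole if a number of a shift passes 6.25 or a number of a turn 10.7, either way. A call with a gripper value outside its range is refused whole. The fingers move at their own pace and stop on an object; "grip_force" is the grip in N (left out, the last holds). Time passes only in rows, so rows that do not move let the fingers close. It gives the time, the measured TCP pose, the force and the opening at its end, in the units of the state.
- monitor.observe(): the state, without advancing time (a new reading comes with each control period).
- cams.camera(name): name is "scene" or "side" or "wrist"; returns the picture (480x640x3 uint8, blue, green, red); there is no depth.
- cams.camera_info(name): a dict with "intrinsics" (3x3 intrinsics, pixels), "dist_coeffs" ([k1, k2, p1, p2, k3] as OpenCV has them; the pictures are not rectified), "world_from_camera" (4x4, takes a point from camera to world coordinates). Camera axes: x right, y up, looking along -z (the intrinsics and any distortion apply to the point x, -y, -z); pixel columns grow to the right and rows downward; lengths in m; the calibration is good to about 2 mm. A picture is of the moment at which its call begins: read the wrist's pose just before it. camera_info takes no time and is no camera call; for the wrist camera it gives the pose at the moment of the call.
- order.job_done(): hands the job in, once; it reports no verdict.
The state is a dict: "time_s": time; "joint_pos": joint angles; "dq": joint speeds; "tau": joint torques, N m; "position": TCP position; "orientation": TCP orientation; "force": force on the tool from outside, world axes, zero at the start; "moment": the same for the moment, N m; "gripper_width": finger opening in m.
Only numpy, scipy, OpenCV 4.12 (cv2) and the standard library are available. Lean on these libraries where they do the work, as an engineer would, in place of code of your own. Each camera call takes 0.05 s, during which the arm holds its last target.

### The job

Lay the second course of the little firebrick heat shield on the blue stand in running bond, using the three loose cream firebricks: first a half brick against the steel stop, then the full brick, then the other half brick, square on and in line with the first course. Before you fetch the next brick, push each one, resting on the course below, endways towards the stop until it bears firmly (about 10 newtons, never above 40) against the stop or the brick before it, and hold it so for a moment, so that no gaps are left. Keep the first course in place and leave everything else on the bench alone.

Things in the scene. Friction and masses are not known exactly. Their poses are not given: they have to be found in the camera images.
- stand: Fixed stand: blue plate 140 x 270 x 12 mm with an upright steel stop near its +y end. Origin: centre of the plate's underside, on the bench; its y axis runs along the wall towards the stop, z up. The stop is 64 mm wide (x), 8 mm thick, its face towards the wall at y = +112 mm, its top 92 mm above the bench. The wall's centre line is the plate's y axis (x = 0)
- stop_face (a point): Point on the stop's wall-side face, on the wall's centre line, 63 mm above the bench, mid-height of the second course; axes as the stand's
- base_a: First-course full firebrick next to the stop, cream, 44 x 112 x 34 mm, loose, laid dry on the plate with its top 46 mm above the bench, 0 to 2 mm from the stop. Its origin is the centre of its underside; y runs along its length, x across its 44 mm width, z up
- base_b: First-course full firebrick beyond base_a, cream, 44 x 112 x 34 mm, loose, its top 46 mm above the bench, with a joint of 0 to 3 mm to base_a. Its origin is the centre of its underside; y runs along its length, x across its 44 mm width, z up
- full: Full firebrick to be laid, cream, 44 x 112 x 34 mm, about 0.33 kg, lying flat on the bench. Its origin is the centre of its underside; y runs along its length, x across its 44 mm width, z up. It goes in the middle of the second course, centred over the joint below. Bricks rub on bricks: slid under its own weight it drags with about 2 to 5 N (a half brick with half of that), and more if pressed down, before any force reaches the joint
- half_1: Half firebrick to be laid, cream, 44 x 56 x 34 mm, about 0.17 kg, lying flat on the bench; the same as half_2, and either may go first. Its origin is the centre of its underside; y runs along its length, x across its 44 mm width, z up (the 56 mm way lies along the wall)
- half_2: Half firebrick to be laid, the same as half_1: cream, 44 x 56 x 34 mm, about 0.17 kg. Its origin is the centre of its underside; y runs along its length, x across its 44 mm width, z up
- red_block: Bystander: dark red house-brick piece, 44 x 100 x 34 mm, not for this wall. Origin: centre of its underside
- beaker: Bystander: empty glass beaker, 68 mm across, 90 mm tall. Origin: centre of its underside
- basin: Bystander: white porcelain evaporating basin, 84 mm across, 35 mm tall. Origin: centre of its underside
- wash_bottle: Bystander: white plastic wash bottle, 66 mm across, 205 mm tall. Origin: centre of its underside
- crucible: Bystander: small white lidded crucible, 46 mm across, 48 mm tall. Origin: centre of its underside
- spatula: Bystander: lab spatula, 170 mm long, lying on the bench. Origin: centre of its underside
Mind the look-alikes: they are no part of the job. What is shaped like the half_2 but purple is not meant. Leave any purple look-alike of the full alone.

How it is judged:
By the outcome, as a careful person would: the job done as asked, in the order asked, and still so for the second after the job is handed in, with the robot touching nothing.
It also fails if it takes over 72 s, if anything falls off the work surface, if the arm or the gripper's body presses on something with over 40 N, if the wrist force passes 120 N, or if a joint passes its speed limit or range.

## Working session

There is one attempt and no reset: what is moved stays moved. The work goes in short steps, Python scripts to look and compute and a tool call to move; the robot and the scene stay as the last step left them, time stands still between calls to the robot, and variables do not carry over. Pictures are saved under pics/ and viewed, and the job is handed in when it is done.

Besides the shell and the picture viewer there is one more tool, called after "Emit:" in YAML: its name, and indented under it one key for each argument. apply_moves: Moves the arm, as the interface text tells. Its arguments: {"type":"object","properties":{"moves":{"type":"array"},"grip_force":{"type":"number"}},"required":["moves"]}

```bash
ls; mkdir -p pics
cat > h.py <<'E'
import numpy as np, cv2
from rig import monitor, cams, order, bot
def snap(n,f):
    im=cams.camera(n); cv2.imwrite('pics/'+f,im); return im
def ray(n,uv,z,info=None):
    i=info or cams.camera_info(n); K=np.array(i['intrinsics']);D=np.array(i['dist_coeffs']);T=np.array(i['world_from_camera'])
    p=cv2.undistortPoints(np.array(uv,float).reshape(-1,1,2),K,D).reshape(-1,2)
    d=np.c_[p[:,0],-p[:,1],-np.ones(len(p))]@T[:3,:3].T; o=T[:3,3]
    return o+d*((z-o[2])/d[:,2])[:,None]
def proj(n,P,info=None):
    i=info or cams.camera_info(n); K=np.array(i['intrinsics']);D=np.array(i['dist_coeffs']);T=np.array(i['world_from_camera'])
    q=(np.array(P,float).reshape(-1,3)-T[:3,3])@T[:3,:3]; q=q*[1,-1,-1]
    return cv2.projectPoints(q,np.zeros(3),np.zeros(3),K,D)[0].reshape(-1,2)
E
python3 - <<'E'
from h import *
for n in ['scene','side','wrist']: 
    snap(n,n+'0.png'); i=cams.camera_info(n); print(n,np.round(i['world_from_camera'],3).tolist(),np.round(i['intrinsics'],1).tolist())
print(monitor.observe(), bot.grip_depth)
E
```

```text
pics
scene [[-0.225, -0.819, 0.528, 1.455], [0.974, -0.181, 0.134, 0.287], [-0.014, 0.545, 0.838, 1.498], [0.0, 0.0, 0.0, 1.0]] [[618.2, 0.0, 321.1], [0.0, 618.2, 237.0], [0.0, 0.0, 1.0]]
side [[0.915, 0.261, -0.307, 0.22], [-0.403, 0.602, -0.689, -0.722], [0.005, 0.754, 0.656, 0.802], [0.0, 0.0, 0.0, 1.0]] [[452.3, 0.0, 319.0], [0.0, 452.3, 249.4], [0.0, 0.0, 1.0]]
wrist [[0.446, -0.865, -0.229, 0.178], [0.895, 0.431, 0.116, 0.525], [-0.001, -0.256, 0.967, 0.384], [0.0, 0.0, 0.0, 1.0]] [[333.0, 0.0, 324.9], [0.0, 333.0, 245.2], [0.0, 0.0, 1.0]]
{'time_s': 0.15, 'joint_pos': array([ 1.00490181e+00,  8.77881110e-02,  1.37189965e+00, -3.51233146e-05,
        1.68361081e+00, -1.03097208e-01]), 'dq': array([ 6.40424738e-04, -2.99155041e-03, -2.31014738e-03, -6.63018990e-04,
        1.29650614e-03, -6.65217369e-05]), 'tau': array([ 1.63711633e-03, -3.40644372e+01, -3.02792716e+01,  7.18697766e-02,
        3.04931332e-02, -1.14769550e-04]), 'position': array([0.24533267, 0.49177465, 0.20457527]), 'orientation': array([ 2.67103944e+00,  1.65235568e+00, -2.38734715e-03]), 'force': array([-0.53113329,  0.33540079, -0.28135579]), 'moment': array([ 0.00285463, -0.02896322, -0.04416447]), 'gripper_width': 0.09401811425843341} 0.0188
```

View pics/scene0.png

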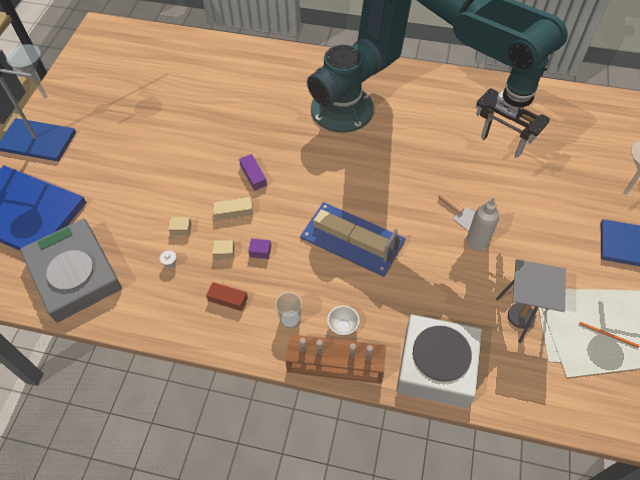

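View pics/side0.png

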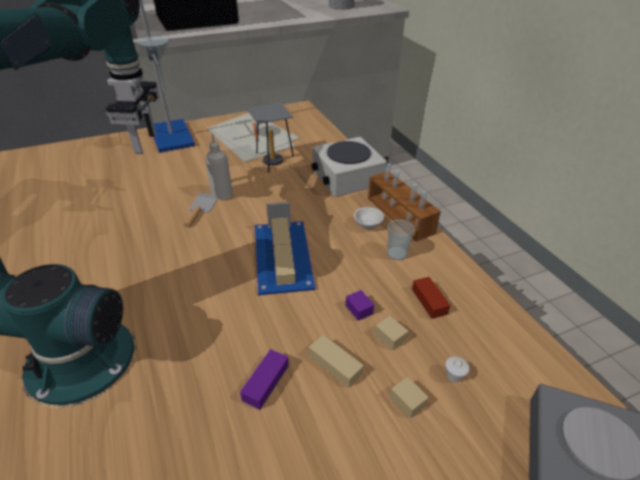

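View pics/wrist0.png

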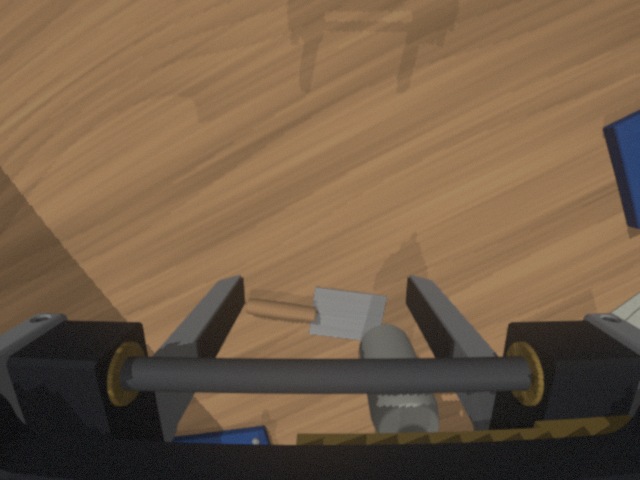

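Scene picture: the cream full is at (233,208) and the cream halves at (179,226) and (223,250). The look-alikes are a purple full at (253,171), a purple half at (260,249), the red block at (227,296) and the laid bases at (335,230) and (370,240). I choose the three loose cream bricks and will check them in a close crop.

Run:
```python
from h import *
a=cv2.imread('pics/scene0.png'); b=cv2.imread('pics/side0.png')
c=cv2.resize(a[145:320,150:420],None,fx=2.9,fy=2.9,interpolation=cv2.INTER_CUBIC); cv2.imwrite('pics/c1.png',c)
d=cv2.resize(b[190:430,230:480],None,fx=2.5,fy=2.5,interpolation=cv2.INTER_CUBIC); cv2.imwrite('pics/c2.png',d)
for n,im,pts in (('s',a,[(233,205),(179,222),(223,246),(160,190),(300,190),(335,222),(370,238)]),('d',b,[(335,355),(392,328),(408,392),(300,330),(284,232),(283,270)])):
    h=cv2.cvtColor(im,cv2.COLOR_BGR2HSV)
    for p in pts: print(n,p,h[p[1],p[0]],im[p[1],p[0]])
```

```text
s (233, 205) [ 20  76 222] [156 199 222]
s (179, 222) [ 19  79 220] [152 196 220]
s (223, 246) [ 20  78 220] [153 198 220]
s (160, 190) [ 14 108 207] [119 160 207]
s (300, 190) [ 14 105 220] [129 172 220]
s (335, 222) [ 19  81 158] [108 139 158]
s (370, 238) [ 18  81 158] [108 138 158]
d (335, 355) [ 20  75 169] [119 152 169]
d (392, 328) [ 20  76 168] [118 151 168]
d (408, 392) [ 19  76 167] [117 149 167]
d (300, 330) [ 15 113 154] [ 86 120 154]
d (284, 232) [ 20  83 123] [ 83 109 123]
d (283, 270) [ 20  76 168] [118 152 168]
```

View pics/c1.png

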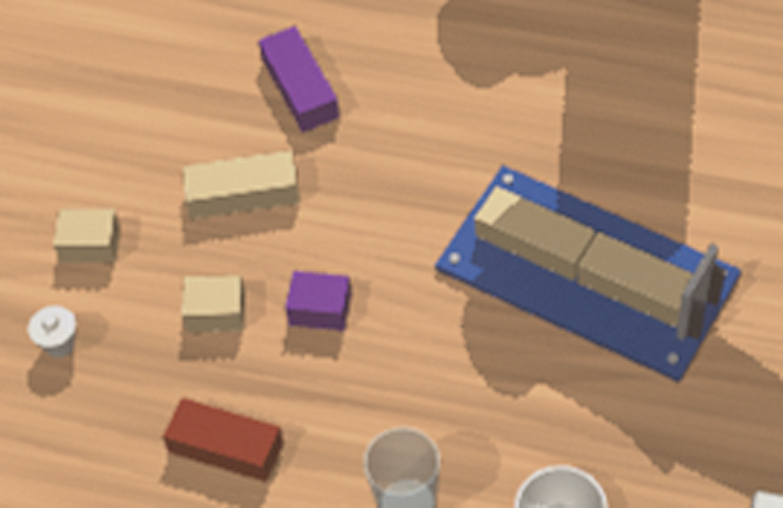

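View pics/c2.png

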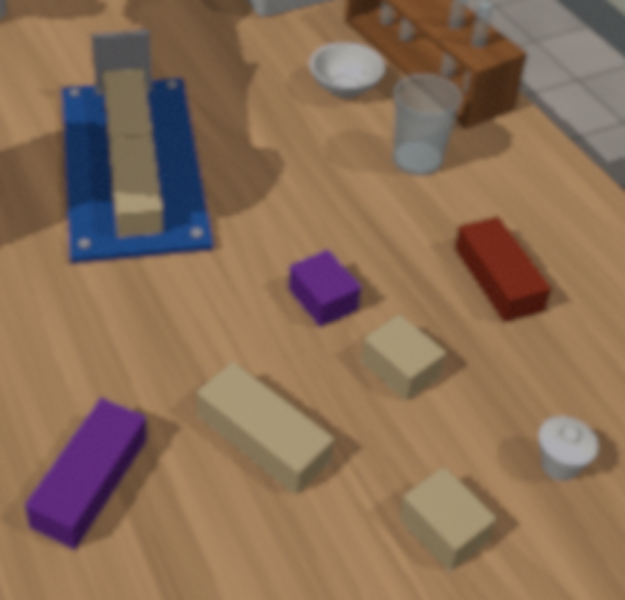

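The crop confirms the three cream bricks, two purple look-alikes and one red block, all distinct. Now I'll measure.

```bash
cat >> h.py <<'E'
def tops(n,im,vmin,z,hue=(17,24),smax=97,amin=80,roi=None,info=None):
    h=cv2.cvtColor(cv2.resize(im,None,fx=4,fy=4,interpolation=cv2.INTER_CUBIC),cv2.COLOR_BGR2HSV)
    m=cv2.inRange(h,(hue[0],40,vmin),(hue[1],smax,255)); m=cv2.morphologyEx(m,cv2.MORPH_OPEN,np.ones((5,5)))
    if roi: k=np.zeros_like(m); x0,y0,x1,y1=[4*v for v in roi]; k[y0:y1,x0:x1]=255; m&=k
    out=[]
    for c in cv2.findContours(m,cv2.RETR_EXTERNAL,cv2.CHAIN_APPROX_NONE)[0]:
        if cv2.contourArea(c)<amin*16: continue
        uv=(c.reshape(-1,2)+.5)/4-.5
        w=ray(n,uv,z,info)[:,:2]
        (cx,cy),(a,b),t=cv2.minAreaRect((w*1000).astype(np.float32))
        if a>b: L,W,ang=a,b,t
        else: L,W,ang=b,a,t+90
        ang=(ang+90)%180-90
        out.append((cx,cy,L,W,ang)); print(n,'px',uv.mean(0).round(0),'c',round(cx,1),round(cy,1),'LW',round(L,1),round(W,1),'long-dir deg',round(ang,1))
    return out
E
python3 - <<'E'
from h import *
a=cv2.imread('pics/scene0.png'); b=cv2.imread('pics/side0.png')
tops('scene',a,200,.034,roi=(150,180,270,270))
tops('side',b,152,.034,roi=(250,300,450,430))
print('bases'); tops('scene',a,100,.046,roi=(300,200,400,270),smax=110);tops('side',b,100,.046,roi=(260,210,310,285),smax=110)
for n,im in(('scene',a),('side',b)):
    h=cv2.cvtColor(im,cv2.COLOR_BGR2HSV); m=cv2.inRange(h,(100,120,40),(122,255,255))
    for c in cv2.findContours(m,cv2.RETR_EXTERNAL,cv2.CHAIN_APPROX_NONE)[0]:
        x,y,w,hh=cv2.boundingRect(c)
        if cv2.contourArea(c)>200 and 240<x<420 and y>150:
            wd=ray(n,c.reshape(-1,2).astype(float),.012)[:,:2]*1000
            print(n,'plate',(x,y,w,hh),cv2.minAreaRect(wd.astype(np.float32)))
# other bystanders
for nm,p,z in (('purpfull',(248,168),.034),('purphalf',(260,243),.034),('red',(228,292),.034),('beaker',(289,315),0.0),('basin',(343,325),0),('crucible',(168,260),.04)):
    print(nm,ray('scene',[p],z).round(3))
E
```

```text
scene px [222. 246.] c 621.6 -209.9 LW 55.9 42.9 long-dir deg -76.4
scene px [178. 223.] c 572.4 -358.3 LW 56.0 41.8 long-dir deg -77.6
scene px [232. 205.] c 478.6 -226.4 LW 112.2 44.4 long-dir deg -67.1
side px [409. 392.] c 570.7 -360.1 LW 55.3 44.4 long-dir deg -77.6
side px [335. 356.] c 477.4 -228.5 LW 111.2 45.1 long-dir deg -67.2
side px [391. 327.] c 619.6 -211.7 LW 55.7 45.3 long-dir deg -75.1
bases
scene px [351. 233.] c 506.2 133.5 LW 227.3 61.0 long-dir deg 73.8
side px [282. 250.] c 491.1 117.5 LW 256.7 44.4 long-dir deg 73.9
scene plate (301, 203, 42, 39) ((471.7489929199219, 44.05289840698242), (72.70741271972656, 135.49241638183594), 73.27102661132812)
side plate (256, 223, 58, 71) ((493.06640625, 127.08035278320312), (266.731689453125, 134.15138244628906), 74.44318389892578)
purpfull [[ 0.335 -0.22   0.034]]
purphalf [[ 0.589 -0.109  0.034]]
red [[ 0.757 -0.15   0.034]]
beaker [[0.771 0.02  0.   ]]
basin [[0.768 0.167 0.   ]]
crucible [[ 0.7  -0.34  0.04]]
```

Run:
```python
from h import *
print(ray('scene',[(481,247)],0).round(3),ray('side',[(223,197)],0).round(3))
print(ray('scene',[(488,203)],.205).round(3),ray('side',[(213,145)],.205).round(3))
i=cams.camera_info('wrist');print(proj('wrist',[monitor.observe()['position']]))
```

```text
[[0.445 0.5   0.   ]] [[ 0.422  0.466 -0.   ]]
[[0.445 0.477 0.205]] [[0.409 0.416 0.205]]
[[325.65126359 291.63280816]]
```

Emit:
apply_moves:
  moves: [0.5,-3,2.5,0,0,-5,9.4,1.5,-5,2,0,0,-7.5,9.4,2.4,-5.1,0,0,0,-8.4,9.4,2.4,-5.1,0,0,0,-8.4,9.4,2.4,-5.1,0,0,0,-8.4,9.4,2.4,-5.1,0,0,0,-8.4,9.4,2.4,-5.1,0,0,0,-8.4,9.4,2.4,-5.1,0,0,0,-8.4,9.4,2.4,-5.1,0,0,0,-8.4,9.4,2.4,-5.1,0,0,0,-8.2,9.4,0,0,0,0,0,0,9.4,0,0,0,0,0,0,9.4]

```text
time_s: 1.65
position: [0.4572, 0.0045, 0.2502]
orientation: [-3.11, 0.437, 0.002]
force: [0.9, 0.3, -0.3]
gripper_width: 0.0938
```

Run:
```python
from h import *
print(monitor.observe()); snap('wrist','w1.png'); snap('scene','s1.png')
import pickle; pickle.dump(cams.camera_info('wrist'),open('w1.pkl','wb'))
```

```text
{'time_s': 1.65, 'joint_pos': array([-1.14787052e-01, -1.24527558e-01,  1.49128109e+00,  6.31675892e-04,
        1.77587833e+00,  1.64430406e-01]), 'dq': array([ 0.03029318, -0.0148973 ,  0.00451012, -0.00149789, -0.00173515,
        0.00057585]), 'tau': array([-8.16919785e-01, -2.45365405e+01, -3.03827369e+01,  1.37588312e-02,
       -2.45129038e-02,  1.57032304e-03]), 'position': array([0.45722559, 0.00447792, 0.25015182]), 'orientation': array([-3.11046744e+00,  4.36888326e-01,  1.65568052e-03]), 'force': array([ 0.8576876 ,  0.25681754, -0.28990475]), 'moment': array([-0.14126038,  0.05771868, -0.04148503]), 'gripper_width': 0.09382628593080676}
```

View pics/w1.png

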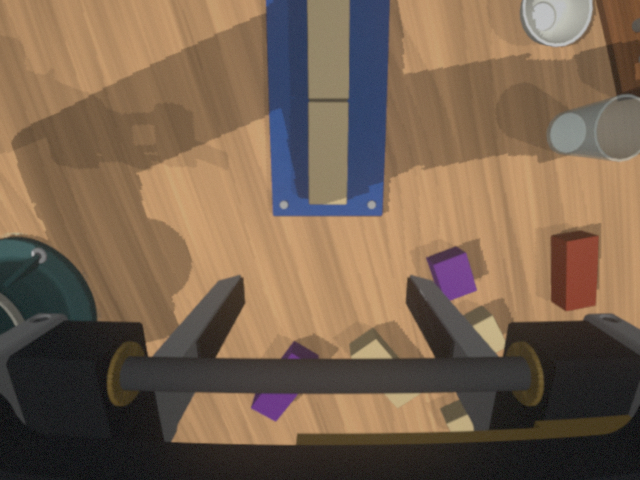

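The wrist view shows the plate (columns 268–388, near edge at row 215), the base bricks at columns 308–350 with the joint at row 100. The stop is off the top of the picture.

```bash
cat > m.py <<'E'
from h import *
import pickle
def meas(f,info):
    im=cv2.imread(f); h=cv2.cvtColor(im,cv2.COLOR_BGR2HSV)
    bl=cv2.inRange(h,(100,120,30),(125,255,255))
    res={}
    PL,PR,BL,BR=[],[],[],[]
    for r in range(5,180,3):
        c=np.where(bl[r])[0]; c=c[(c>240)&(c<420)]
        if len(c)<20: continue
        PL.append((c[0]-.5,r)); PR.append((c[-1]+.5,r))
        g=np.where(np.diff(c)>20)[0]
        if len(g)==1: BL.append((c[g[0]]+.5,r)); BR.append((c[g[0]+1]-.5,r))
    for nm,p,z in (('plateL',PL,.012),('plateR',PR,.012)):
        w=ray('wrist',p,z,info)[:,:2]*1000
        vx,vy,x,y=cv2.fitLine(w.astype(np.float32),cv2.DIST_HUBER,0,.01,.01).ravel()
        if vy<0: vx,vy=-vx,-vy
        print(nm,np.degrees(np.arctan2(vy,vx)).round(2),np.array([x,y]).round(1)); res[nm]=(np.array([vx,vy]),np.array([x,y]))
    for nm,p in (('BL',BL),('BR',BR)):
        print(nm,p[0],p[-1])
        for z in (.012,.046):
            w=ray('wrist',p,z,info)[:,:2]*1000
            vx,vy,x,y=cv2.fitLine(w.astype(np.float32),cv2.DIST_HUBER,0,.01,.01).ravel()
            if vy<0: vx,vy=-vx,-vy
            print(nm,z,np.degrees(np.arctan2(vy,vx)).round(2),np.array([x,y]).round(1)); res[nm,z]=(np.array([vx,vy]),np.array([x,y]))
    return res
def perp(a,b):
    n=np.array([a[0][1],-a[0][0]]); return n@(b[1]-a[1])
E
python3 - <<'E'
from m import *
i=pickle.load(open('w1.pkl','rb')); r=meas('pics/w1.png',i)
print('plate width',perp(r['plateL'],r['plateR']),'base width z46',perp(r['BL',.046],r['BR',.046]))
print('offs L-plate',perp(r['plateL'],r['BL',.046]),perp(r['plateL'],r['BR',.046]))
print('joint',ray('wrist',[(329,100)],.046,i)*1000,'near edge',ray('wrist',[(328,215.5),(275,215.5),(382,215.5)],.012,i)*1000)
# near end of base_b top
print('bb end',ray('wrist',[(328,205)],.046,i)*1000)
E
```

```text
plateL 73.66 [432.7 160. ]
plateR 74.97 [563.1 127.4]
BL (np.float64(283.5), 5) (np.float64(293.5), 179)
BL 0.012 68.39 [469.7 158.2]
BL 0.046 68.41 [470.3 151.9]
BR (np.float64(350.5), 5) (np.float64(353.5), 179)
BR 0.012 74.25 [526. 145.]
BR 0.046 74.25 [522.  139.4]
plate width 134.31686 base width z46 52.59559
offs L-plate 38.391407 91.447205
joint [[497.25372279 134.20398598  46.        ]] near edge [[460.56048742   6.94381737  12.        ]
 [395.78479641  25.40942963  12.        ]
 [526.63408857 -11.75893199  12.        ]]
bb end [[465.18233411  24.46307873  46.        ]]
```

```bash
cat >> m.py <<'E'
def fit(w):
    vx,vy,x,y=cv2.fitLine(w.astype(np.float32),cv2.DIST_HUBER,0,.01,.01).ravel()
    if vy<0: vx,vy=-vx,-vy
    return np.array([vx,vy]),np.array([x,y])
def creamedges(im,info,rows,c0,c1,z=.046):
    # subpixel: hue difference cream vs blue (R channel minus B), half-crossing near c0 and c1
    d=im[:,:,2].astype(float)-im[:,:,0]; out=[]
    L,R=[],[]
    for r in rows:
        s=d[r]
        for c,lst,sg in ((c0,L,1),(c1,R,-1)):
            k=np.arange(c-12,c+12); g=sg*np.diff(s[c-12:c+13]); g[g<3]=0
            if g.sum()>20: lst.append(((g*(k+.5)).sum()/g.sum(),r))
    return [fit(ray('wrist',p,z,info)[:,:2]*1000) for p in (L,R)],L,R
E
python3 - <<'E'
from m import *
i=pickle.load(open('w1.pkl','rb')); im=cv2.imread('pics/w1.png')
for rows in (range(5,90,3),range(110,195,3)):
    (a,b),L,R=creamedges(im,i,rows,308,349)
    print(L[0],L[-1],R[0],R[-1])
    for q in (a,b): print(np.degrees(np.arctan2(q[0][1],q[0][0])).round(2),q[1].round(1))
    print('w',perp(a,b))
    u=(a[0]+b[0])/2; n=np.array([u[1],-u[0]])
    print('mid dir',np.degrees(np.arctan2(u[1],u[0])),'offset n.x',(n@a[1]+n@b[1])/2)
E
```

```text
(np.float64(306.9623655913978), 5) (np.float64(307.72222222222223), 89) (np.float64(349.5416666666667), 5) (np.float64(349.1388888888889), 89)
74.11 [490.4 195.7]
74.49 [532.4 180.9]
w 44.490204
mid dir 74.2978 offset n.x 441.37872
(np.float64(307.0869565217391), 110) (np.float64(305.25454545454545), 194) (np.float64(348.4714285714286), 110) (np.float64(347.9818181818182), 194)
73.29 [459.3  88.3]
73.82 [503.7  80. ]
w 44.838707
mid dir 73.556366 offset n.x 437.97595
```

Emit:
apply_moves:
  moves: [2.3,-3,0,0,0,4.2,8,2.3,-3,-2,0,0,4.3,8,2.3,-3.1,-2.5,0,0,4.3,8,2.3,-3.1,-2.5,0,0,4.3,8,2.4,-3.1,-2.5,0,0,4.3,8,2.4,-3.1,-2.5,0,0,4.3,8,2.3,-3.1,-1,0,0,4.3,8,0,0,0,0,0,0,8,0,0,0,0,0,0,8]

```text
time_s: 2.88
position: [0.6207, -0.209, 0.1209]
orientation: [-3.117, -0.385, -0.0]
force: [0.2, 0.6, -0.2]
gripper_width: 0.0797
```

Run:
```python
from h import *
print(monitor.observe()['position'],monitor.observe()['orientation']); im=snap('wrist','w2.png')
p=monitor.observe()['position']; print(proj('wrist',[p,[p[0],p[1],.034]]))
```

```text
[ 0.62074941 -0.20904064  0.12093973] [-3.11741381e+00 -3.85021770e-01 -4.38088325e-04]
[[326.6758334  290.52266073]
 [326.00910011 249.76610256]]
```

View pics/w2.png

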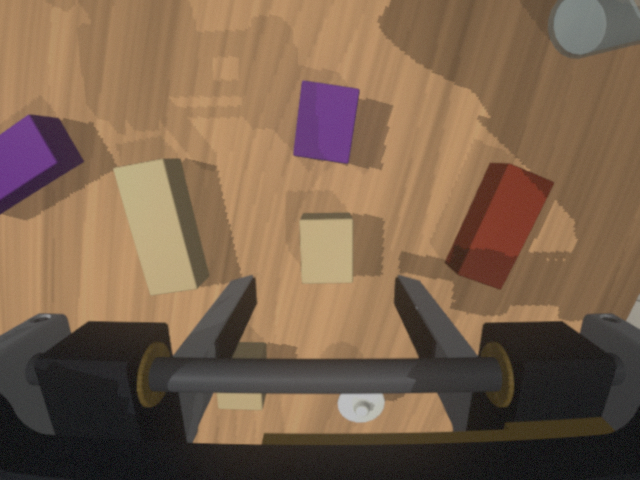

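The cream half sits midway between the fingers, top face at (300–352, 222–283), its edges square with the jaws. Descend and grip.

Emit:
apply_moves:
  moves: [0,0,-3.5,0,0,0,7.5,0,0,-3.5,0,0,0,7,0,0,-2.4,0,0,0,7,0,0,-1.2,0,0,0,7,0,0,-0.6,0,0,0,7,0,0,0,0,0,0,4,0,0,0,0,0,0,4,0,0,0,0,0,0,4,0,0,0,0,0,0,4]
  grip_force: 40

```text
time_s: 4.05
position: [0.6216, -0.2112, 0.0097]
orientation: [3.117, 0.382, 0.004]
force: [1.3, 0.6, 2.6]
gripper_width: 0.0435
```

Emit:
apply_moves:
  moves: [0,0,3,0,0,0,4,0,1.8,5,0,0,0,4,-1.3,5,4,0,0,-3.7,4,-1.3,5,0,0,0,-3.7,4,-1.3,5,0,0,0,-3.7,4,-1.3,5,0,0,0,-3.7,4,-1.3,5,0,0,0,-3.7,4,-1.3,5,0,0,0,-3.7,4,-1.3,5,0,0,0,-3.8,4,-1.4,5,0,0,0,-3.8,4,0,0,-2,0,0,0,4,0,0,0,0,0,0,4,0,0,0,0,0,0,4]

```text
time_s: 5.68
position: [0.5162, 0.2044, 0.1067]
orientation: [3.111, -0.433, -0.001]
force: [1.1, -0.1, -1.7]
gripper_width: 0.0438
```

Run:
```python
from h import *
s=monitor.observe();print(s['position'],s['orientation'],s['force'],s['gripper_width']); im=snap('wrist','w3.png');snap('side','d3.png')
import pickle;pickle.dump(cams.camera_info('wrist'),open('w3.pkl','wb'))
```

```text
[0.51616018 0.20443469 0.10674932] [ 3.11111218e+00 -4.33369606e-01 -6.01411113e-04] [ 1.05493934 -0.10189813 -1.68190277] 0.04380737488217482
```

View pics/w3.png

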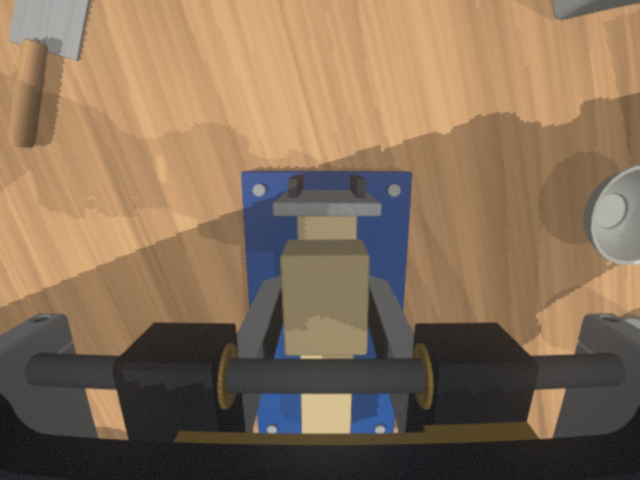

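```bash
python3 - <<'E'
from m import *
i=pickle.load(open('w3.pkl','rb')); im=cv2.imread('pics/w3.png')
u=np.array([.274,.9617]);n=np.array([u[1],-u[0]])
for nm,rows,c0,c1,z in(('base',range(219,238,2),298,356,.046),('brick top',range(250,330,4),283,366,.131)):
    (a,b),L,R=creamedges(im,i,rows,c0,c1,z)
    for q in(a,b):print(nm,np.degrees(np.arctan2(q[0][1],q[0][0])).round(2),q[1].round(1),'n',(n@q[1]).round(1))
    print('w',(n@b[1]-n@a[1]).round(1),'mid n',((n@a[1]+n@b[1])/2).round(2), L[0],R[0])
t=ray('wrist',[(283,244),(367,244),(325,242)],.131,i)[:,:2]*1000; print('brick front edge s',(t@u).round(1))
t=ray('wrist',[(274,205),(380,205)],.092,i)[:,:2]*1000; print('stop top n',(t@n).round(1),'s',(t@u).round(1))
p=monitor.observe()['position'][:2]*1000; print('tcp n,s',n@p,u@p, 'C',np.array([496.5,135.5])@n,np.array([496.5,135.5])@u)
E
python3 -c "
import cv2;im=cv2.imread('pics/w3.png');cv2.imwrite('pics/w3c.png',cv2.resize(im[160:370,230:420],None,fx=2.8,fy=2.8,interpolation=cv2.INTER_CUBIC))"
```

```text
base 70.21 [502.6 232.8] n 419.5
base 74.14 [544.7 220.8] n 463.4
w 43.8 mid n 441.46 (np.float64(297.2263157894737), 219) (np.float64(357.07758620689657), 219)
brick top 74.09 [496.9 219.6] n 417.7
brick top 74.38 [539.9 210.2] n 461.6
w 43.9 mid n 439.66 (np.float64(281.9047619047619), 250) (np.float64(366.2415730337079), 250)
brick front edge s [371.5 371.6 372.5]
stop top n [410.  472.3] s [385.1 385.1]
tcp n,s 440.9954684673301 338.13695511802496 C 440.35705 266.35135
```

View pics/w3c.png

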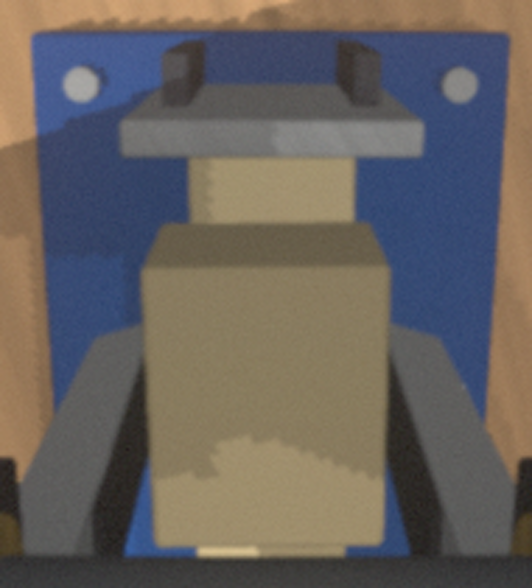

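Emit:
apply_moves:
  moves: [0.15,-0.04,-2,0,0,0,4,0,0,-1.8,0,0,0,4,0,0,-0.7,0,0,0,4,0,0,0,0,0,0,4,0,0,0,0,0,0,4]

```text
time_s: 6.4
position: [0.5182, 0.2047, 0.0625]
orientation: [-3.111, 0.432, -0.002]
force: [-0.0, -0.2, -2.1]
gripper_width: 0.0439
```

```bash
cat > a.py <<'E'
from m import *
import sys
f,ztop=sys.argv[1],float(sys.argv[2])
s=monitor.observe();i=cams.camera_info('wrist');im=snap('wrist',f+'.png')
pickle.dump(i,open(f+'.pkl','wb'))
print(s['position'],s['orientation'],s['force'])
cv2.imwrite('pics/'+f+'c.png',cv2.resize(im[140:380,200:450],None,fx=2.4,fy=2.4,interpolation=cv2.INTER_CUBIC))
E
python3 a.py w4 .08
```

```text
[0.51815331 0.20474267 0.06250743] [-3.11113927e+00  4.32276438e-01 -1.99735258e-03] [-2.05041250e-03 -2.43803259e-01 -2.08438127e+00]
```

View pics/w4c.png

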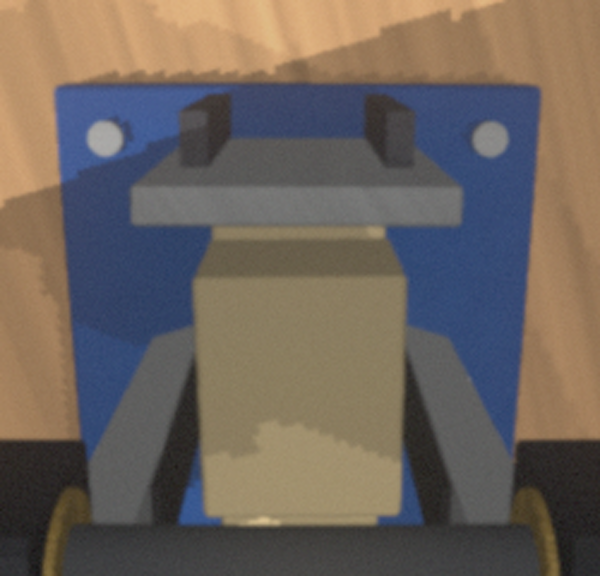

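Brick bottom edge and base edge share a midline within about 0.3 mm (crop columns 208–392 against 213–386). Lower to contact.

Emit:
apply_moves:
  moves: [0,0,-0.4,0,0,0,4,0,0,-0.2,0,0,0,4,0,0,0,0,0,0,4]

```text
time_s: 6.82
position: [0.5176, 0.2046, 0.0558]
orientation: [-3.112, 0.432, -0.0]
force: [-0.1, -0.3, -1.2]
gripper_width: 0.0436
```

Emit:
apply_moves:
  moves: [0,0,-0.05,0,0,0,4,0.12,0.43,0,0,0,0,4,0.12,0.43,0,0,0,0,4,0,0,0,0,0,0,4]

```text
time_s: 7.32
position: [0.5206, 0.2137, 0.0557]
orientation: [-3.111, 0.432, -0.002]
force: [0.0, -0.8, 2.5]
gripper_width: 0.0436
```

Emit:
apply_moves:
  moves: [0.05,0.19,0,0,0,0,4,0,0,0,0,0,0,4]

```text
time_s: 7.58
position: [0.5209, 0.2149, 0.0557]
orientation: [3.111, -0.432, 0.002]
force: [-0.8, -3.3, 3.0]
gripper_width: 0.0436
```

Emit:
apply_moves:
  moves: [0.03,0.1,0,0,0,0,4,0,0,0,0,0,0,4]

```text
time_s: 7.82
position: [0.5211, 0.2157, 0.0557]
orientation: [3.111, -0.432, 0.001]
force: [-1.7, -3.9, 5.0]
gripper_width: 0.0439
```

Emit:
apply_moves:
  moves: [0.03,0.1,-0.0,0,0,0,4,0.03,0.1,0,0,0,0,4,0,0,0,0,0,0,4]

```text
time_s: 8.2
position: [0.521, 0.2157, 0.0557]
orientation: [3.107, -0.433, -0.001]
force: [-3.0, -8.7, 8.0]
gripper_width: 0.044
```

Emit:
apply_moves:
  moves: [0.03,0.1,0.04,0,0,0,4,0.03,0.1,0.04,0,0,0,4,0,0,0,0,0,0,4]

```text
time_s: 8.57
position: [0.521, 0.2158, 0.0558]
orientation: [3.103, -0.434, -0.003]
force: [-3.6, -12.8, 7.5]
gripper_width: 0.0436
```

Emit:
apply_moves:
  moves: [0.03,0.1,0.06,0,0,0,4,0.02,0.08,0.04,0,0,0,4,0,0,0,0,0,0,4,0,0,0,0,0,0,4,0,0,0,0,0,0,4,0,0,0,0,0,0,4]

```text
time_s: 9.32
position: [0.5209, 0.2158, 0.0559]
orientation: [3.099, -0.434, -0.005]
force: [-4.0, -18.0, 5.3]
gripper_width: 0.0435
```

Emit:
apply_moves:
  moves: [-0.05,-0.2,0,0,0,0,4,0,0,0,0,0,0,4]

```text
time_s: 9.57
position: [0.5209, 0.2158, 0.0558]
orientation: [3.103, -0.434, -0.004]
force: [-2.2, -11.8, 2.7]
gripper_width: 0.0437
```

Emit:
apply_moves:
  moves: [0,0,0,0,0,0,5.6,0,0,0,0,0,0,6.2,0,0,0,0,0,0,6.2,0,0,3,0,0,0,6.2,0,-0.2,4,0,0,0,6.2,0,-3,4,0,0,0,6.2,-0.5,-4,2,0,0,0,7.5,-0.5,-4,1,0,0,0,8,0,0,0,0,0,0,8]

```text
time_s: 10.7
position: [0.5126, 0.1066, 0.1986]
orientation: [-3.11, 0.437, -0.005]
force: [-0.4, 0.5, 0.4]
gripper_width: 0.0799
```

```bash
python3 a.py w5 .08
```

```text
[0.51264602 0.1065813  0.19860816] [-3.1100268   0.43673812 -0.00498651] [-0.38310433  0.52957349  0.40743956]
```

View pics/w5.png

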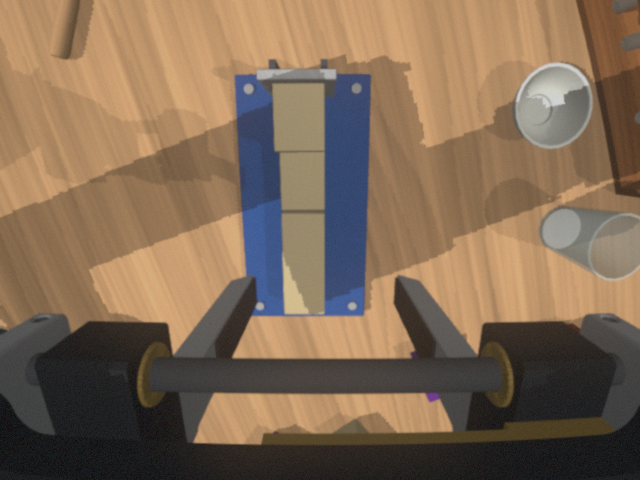

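```bash
cat > b.py <<'E'
from m import *
import sys
u=np.array([.274,.9617]);n=np.array([u[1],-u[0]])
def lat(f,specs):
    i=pickle.load(open(f+'.pkl','rb')); im=cv2.imread('pics/'+f+'.png')
    for nm,r0,r1,c0,c1,z in specs:
        (a,b),L,R=creamedges(im,i,range(r0,r1,2),c0,c1,z)
        print(nm,[np.degrees(np.arctan2(q[0][1],q[0][0])).round(2) for q in(a,b)],'n',(n@a[1]).round(1),(n@b[1]).round(1),'w',(n@b[1]-n@a[1]).round(1),'mid',((n@a[1]+n@b[1])/2).round(2))
E
python3 -c "
from b import *
lat('w5',[('half',86,148,273,325,.08),('base_a',156,206,280,325,.046),('base_b',215,305,282,325,.046)])
i=pickle.load(open('w5.pkl','rb'))
t=ray('wrist',[(299,150.5)],.08,i)[:,:2]*1000;print('half rear s',t@u,t)
t=ray('wrist',[(303,211)],.046,i)[:,:2]*1000;print('joint s',t@u)
t=ray('wrist',[(303,315)],.046,i)[:,:2]*1000;print('end s',t@u)
"
```

```text
half [np.float32(75.75), np.float32(71.52)] n 418.4 463.4 w 45.0 mid 440.86
base_a [np.float32(74.15), np.float32(73.46)] n 418.6 463.0 w 44.4 mid 440.82
base_b [np.float32(73.64), np.float32(73.88)] n 418.4 462.8 w 44.4 mid 440.6
half rear s [323.09816304] [[512.48130327 189.95350519]]
joint s [264.91550547]
end s [150.33509653]
```

Emit:
apply_moves:
  moves: [-0.5,-4.2,0,0,0,5.5,7.5,-0.5,-4.9,0,0,0,5.5,7.5,-0.5,-4.9,-1.5,0,0,5.5,7.5,-0.5,-4.9,-2,0,0,5.5,7.5,-0.5,-4.9,-2,0,0,5.6,7.5,-0.5,-4.8,-2,0,0,5.6,7.5,-0.5,-4.8,-1.5,0,0,5.6,7.5,0,0,0,0,0,0,7.5,0,0,0,0,0,0,7.5]

```text
time_s: 11.88
position: [0.4775, -0.2248, 0.1065]
orientation: [-3.077, -0.626, 0.0]
force: [0.6, 0.1, 0.1]
gripper_width: 0.0747
```

```bash
python3 a.py w6 .08; python3 -c "
from h import *
p=monitor.observe()['position'];print(proj('wrist',[[p[0],p[1],.034]]))"
```

```text
[ 0.47753311 -0.22477354  0.10649633] [-3.07676702e+00 -6.26132871e-01  1.19355469e-05] [0.60322362 0.10051576 0.06472687]
[[326.02218539 254.98595573]]
```

View pics/w6.png

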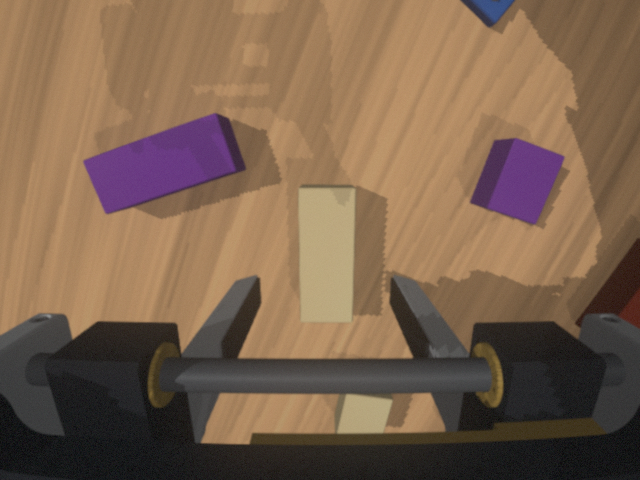

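The cream full is centred between the fingers (columns 300–354, rows 186–321), clear of the purple full at (165,162). Descend and grip.

Emit:
apply_moves:
  moves: [0,0,-3.5,0,0,0,7,0,0,-3.5,0,0,0,7,0,0,-1.8,0,0,0,7,0,0,-0.8,0,0,0,7,0,0,0,0,0,0,4,0,0,0,0,0,0,4,0,0,0,0,0,0,4,0,0,0,0,0,0,4]
  grip_force: 50

```text
time_s: 12.92
position: [0.4783, -0.2265, 0.0124]
orientation: [3.077, 0.625, 0.005]
force: [1.1, 0.7, 2.9]
gripper_width: 0.0435
```

Emit:
apply_moves:
  moves: [0,0,3,0,0,0,4,0.2,2,5,0,0,0,4,0.2,4.7,2.8,0,0,-5.5,4,0.2,4.7,0,0,0,-5.5,4,0.2,4.7,0,0,0,-5.5,4,0.2,4.7,0,0,0,-5.5,4,0.2,4.7,0,0,0,-5.6,4,0.2,4.7,0,0,0,-5.6,4,0.3,4.7,0,0,0,-5.6,4,0,0,-2,0,0,0,4,0,0,-2,0,0,0,4,0,0,0,0,0,0,4,0,0,0,0,0,0,4]

```text
time_s: 14.55
position: [0.4941, 0.1226, 0.0794]
orientation: [3.111, -0.433, 0.0]
force: [0.9, 0.8, -3.1]
gripper_width: 0.0435
```

```bash
python3 a.py w7 .08
```

```text
[0.4941153  0.12264799 0.07936089] [ 3.11147542e+00 -4.32808205e-01  2.40218040e-04] [ 0.9365567   0.78109383 -3.10765446]
```

View pics/w7.png

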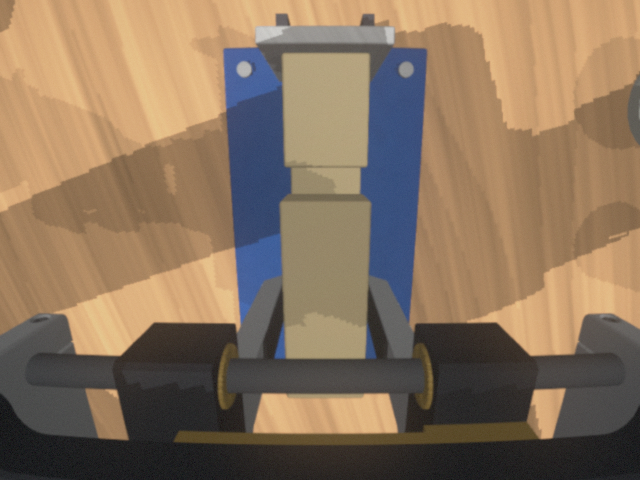

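View pics/w7c.png

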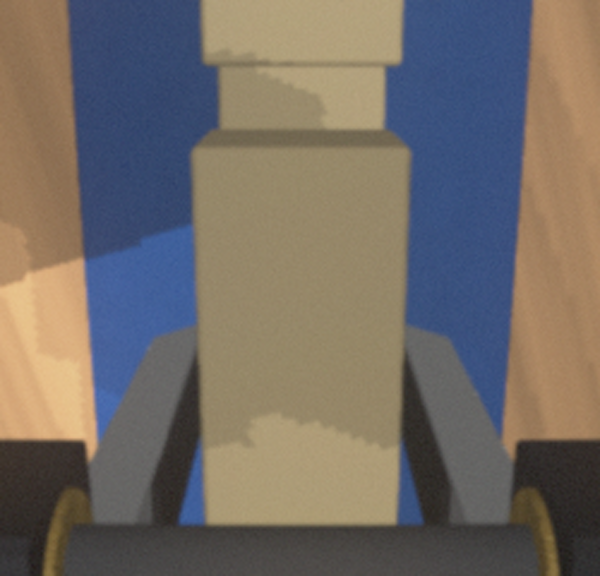

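```bash
python3 -c "
from b import *
i=pickle.load(open('w7.pkl','rb'))
for nm,p,z in (('full front',(325,201.7),.101),('half rear',(326,166.3),.08)):
    t=ray('wrist',[p],z,i)[:,:2]*1000;print(nm,t@u)
lat('w7',[('half',70,160,284,368,.08),('full',210,320,282,369,.101)])
"
```

```text
full front [307.01406643]
half rear [322.90077263]
half [np.float32(74.39), np.float32(73.81)] n 418.7 462.6 w 43.9 mid 440.68
full [np.float32(74.05), np.float32(74.7)] n 418.6 462.4 w 43.8 mid 440.53
```

Emit:
apply_moves:
  moves: [0,0,-1.2,0,0,0,4,0,0,-0.6,0,0,0,4,0,0,-0.1,0,0,0,4,0,0,0,0,0,0,4]

```text
time_s: 15.1
position: [0.494, 0.1229, 0.06]
orientation: [3.112, -0.432, -0.0]
force: [-0.5, 0.3, -2.8]
gripper_width: 0.044
```

Move 9 mm towards the half while lowering to just touching.

Emit:
apply_moves:
  moves: [0,0,-0.1,0,0,0,4,0,0,-0.05,0,0,0,4,0,0,0,0,0,0,4]

```text
time_s: 15.48
position: [0.4941, 0.1229, 0.0586]
orientation: [-3.112, 0.432, -0.0]
force: [-0.5, -0.1, -2.5]
gripper_width: 0.0433
```

Emit:
apply_moves:
  moves: [0,0,-0.06,0,0,0,4,0,0,0,0,0,0,4]

```text
time_s: 15.72
position: [0.4941, 0.1229, 0.0584]
orientation: [-3.112, 0.432, -0.001]
force: [-1.9, -0.0, 0.0]
gripper_width: 0.0434
```

Emit:
apply_moves:
  moves: [0.11,0.38,0,0,0,0,4,0.11,0.38,0,0,0,0,4,0.08,0.29,0,0,0,0,4,0,0,0,0,0,0,4]

```text
time_s: 16.23
position: [0.4976, 0.1336, 0.0584]
orientation: [-3.112, 0.432, -0.002]
force: [0.1, -1.7, 1.7]
gripper_width: 0.0438
```

Emit:
apply_moves:
  moves: [0.05,0.19,0,0,0,0,4,0.03,0.1,0,0,0,0,4,0,0,0,0,0,0,4]

```text
time_s: 16.6
position: [0.4981, 0.136, 0.0584]
orientation: [3.111, -0.432, 0.001]
force: [-1.2, -4.1, 4.6]
gripper_width: 0.0443
```

Emit:
apply_moves:
  moves: [0.03,0.1,0.03,0,0,0,4,0.03,0.1,0.03,0,0,0,4,0,0,0,0,0,0,4]

```text
time_s: 16.98
position: [0.4983, 0.1371, 0.0584]
orientation: [3.109, -0.432, -0.0]
force: [-1.5, -6.3, 3.0]
gripper_width: 0.0437
```

Emit:
apply_moves:
  moves: [0.03,0.1,0.03,0,0,0,4,0.03,0.1,0.03,0,0,0,4,0,0,0,0,0,0,4]

```text
time_s: 17.35
position: [0.4983, 0.1371, 0.0584]
orientation: [3.105, -0.432, -0.002]
force: [-2.4, -12.2, 3.5]
gripper_width: 0.0434
```

Emit:
apply_moves:
  moves: [0.03,0.1,0.04,0,0,0,4,0.03,0.1,0.04,0,0,0,4,0,0,0,0,0,0,4,0,0,0,0,0,0,4,0,0,0,0,0,0,4,0,0,0,0,0,0,4]

```text
time_s: 18.1
position: [0.4982, 0.1371, 0.0586]
orientation: [3.101, -0.433, -0.004]
force: [-3.7, -16.5, 2.0]
gripper_width: 0.0435
```

Emit:
apply_moves:
  moves: [0.03,0.1,0.03,0,0,0,4,0,0,0,0,0,0,4,0,0,0,0,0,0,4,0,0,0,0,0,0,4,0,0,0,0,0,0,4,-0.05,-0.2,0,0,0,0,4,0,0,0,0,0,0,4]

```text
time_s: 18.98
position: [0.4981, 0.1371, 0.0586]
orientation: [3.103, -0.433, -0.004]
force: [-1.1, -13.6, 1.6]
gripper_width: 0.0435
```

Emit:
apply_moves:
  moves: [0,0,0,0,0,0,5.6,0,0,0,0,0,0,6.2,0,0,0,0,0,0,6.2,0,0,3,0,0,0,6.2,0,-0.2,4,0,0,0,6.2,0,-3,4,0,0,0,6.2,-0.5,-4,2,0,0,0,7.5,-0.5,-4,1,0,0,0,8,0,0,0,0,0,0,8]

```text
time_s: 20.1
position: [0.49, 0.028, 0.2016]
orientation: [-3.11, 0.437, -0.005]
force: [0.3, 0.1, -0.6]
gripper_width: 0.0799
```

```bash
python3 a.py w8 .08
```

```text
[0.49001378 0.02797768 0.20163005] [-3.11034569  0.43695681 -0.0047754 ] [ 0.29188465  0.07622263 -0.60007394]
```

View pics/w8.png

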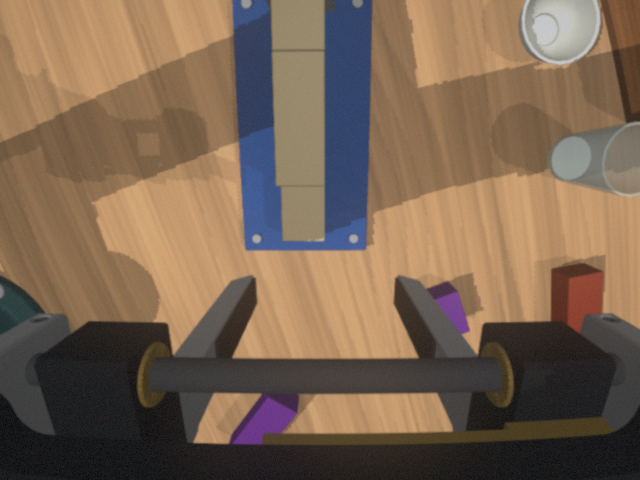

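The full brick butts against the half (hairline joint at row 50) and is in line. The last half comes next.

Emit:
apply_moves:
  moves: [1,-4.8,0,0,0,3.5,7.5,1,-4.8,0,0,0,3.5,7.5,1,-4.8,-1.5,0,0,3.5,7.5,1,-4.8,-1.5,0,0,3.5,7.5,1,-4.8,-1.5,0,0,3.5,7.5,1.1,-4.9,-1.5,0,0,3.5,7.5,1.1,-4.9,-1.5,0,0,3.6,7.5,1,-4.9,-1.6,0,0,3.6,7.5,0,0,0,0,0,0,7.5,0,0,0,0,0,0,7.5]

```text
time_s: 21.4
position: [0.572, -0.3559, 0.1083]
orientation: [-3.121, -0.34, 0.001]
force: [0.5, 0.5, 0.0]
gripper_width: 0.0751
```

```bash
python3 a.py w9 .08; python3 -c "
from h import *
p=monitor.observe()['position'];print(proj('wrist',[[p[0],p[1],.034]]))"
```

```text
[ 0.57201367 -0.35586476  0.1082624 ] [-3.12080498e+00 -3.40243335e-01  8.73023134e-04] [0.49384524 0.48887869 0.01045471]
[[326.14084955 254.01661036]]
```

View pics/w9.png

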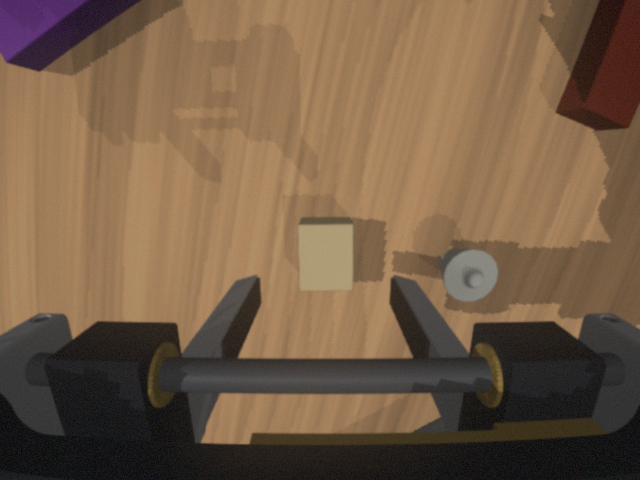

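Cream half_2 is centred (300–353, 223–290), and the crucible at (470,272) is clear of the fingers. Descend and grip.

Emit:
apply_moves:
  moves: [0,0,-3.5,0,0,0,7,0,0,-3.5,0,0,0,7,0,0,-2,0,0,0,7,0,0,-0.9,0,0,0,7,0,0,0,0,0,0,4,0,0,0,0,0,0,4,0,0,0,0,0,0,4,0,0,0,0,0,0,4]
  grip_force: 40

```text
time_s: 22.45
position: [0.5725, -0.3583, 0.0119]
orientation: [3.121, 0.339, 0.004]
force: [0.4, -0.1, 2.7]
gripper_width: 0.0438
```

Emit:
apply_moves:
  moves: [0,0,3,0,0,0,4,0,1.9,5,0,0,0,4,-1.2,4.8,2.8,0,0,-3.5,4,-1.2,4.8,0,0,0,-3.5,4,-1.2,4.8,0,0,0,-3.5,4,-1.3,4.8,0,0,0,-3.5,4,-1.3,4.8,0,0,0,-3.5,4,-1.3,4.8,0,0,0,-3.5,4,-1.3,4.8,0,0,0,-3.6,4,-1.3,4.8,0,0,0,-3.6,4,0,0,-2,0,0,0,4,0,0,-2,0,0,0,4,0,0,0,0,0,0,4,0,0,0,0,0,0,4]

```text
time_s: 24.2
position: [0.4707, 0.0451, 0.0788]
orientation: [3.112, -0.433, 0.001]
force: [0.2, -0.3, -0.4]
gripper_width: 0.0434
```

```bash
python3 a.py w10 .08
```

```text
[0.47070431 0.04510198 0.07882192] [ 3.11162252e+00 -4.32802544e-01  1.02618989e-03] [ 0.17077577 -0.25184061 -0.38854505]
```

View pics/w10.png

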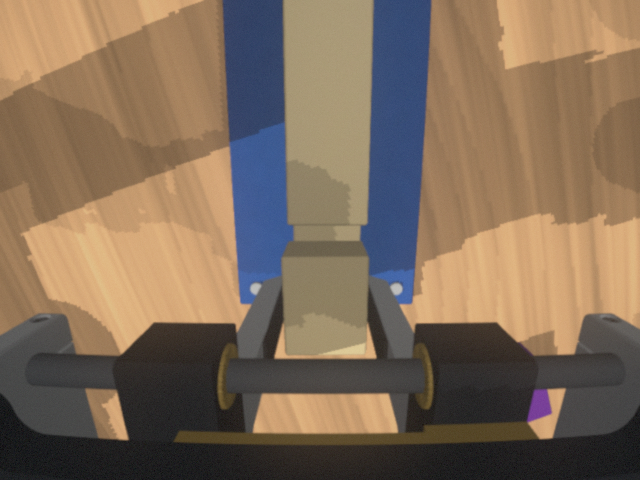

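```bash
python3 -c "
from b import *
i=pickle.load(open('w10.pkl','rb'))
for nm,p,z in (('half2 front',(325,255),.101),('full rear',(326,223),.08)):
    t=ray('wrist',[p],z,i)[:,:2]*1000;print(nm,t@u)
lat('w10',[('full',100,215,287,369,.08),('half2',262,345,284,367,.101),('base_b',228,240,294,360,.046)])
"
```

```text
half2 front [199.82915474]
full rear [211.75758762]
full [np.float32(73.98), np.float32(74.07)] n 418.5 462.3 w 43.8 mid 440.41
half2 [np.float32(70.94), np.float32(77.65)] n 416.7 461.8 w 45.1 mid 439.26
base_b [np.float32(70.26), np.float32(71.74)] n 418.3 462.3 w 44.0 mid 440.32
```

View pics/w10c.png

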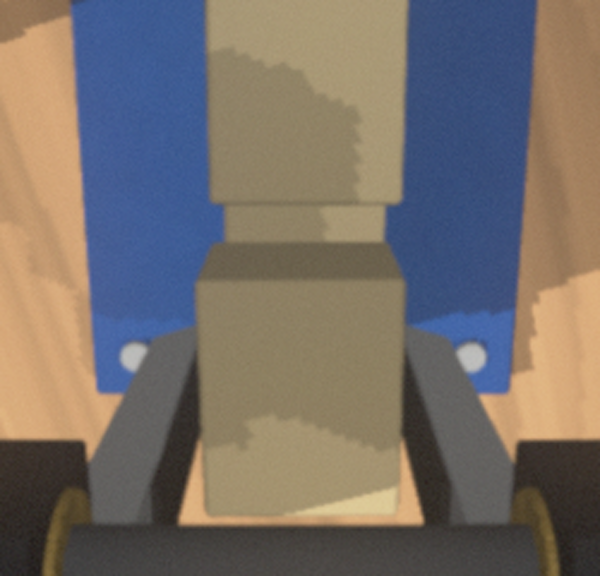

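Emit:
apply_moves:
  moves: [0.12,-0.03,-1.2,0,0,0,4,0,0,-0.6,0,0,0,4,0,0,-0.1,0,0,0,4,0,0,0,0,0,0,4,0,0,0,0,0,0,4]

```text
time_s: 24.88
position: [0.4719, 0.045, 0.0595]
orientation: [-3.112, 0.432, -0.001]
force: [0.1, 1.2, -1.5]
gripper_width: 0.0437
```

```bash
python3 a.py w11 .08
```

```text
[0.47186311 0.04499484 0.0595475 ] [-3.11167386e+00  4.32169542e-01 -1.04497306e-03] [ 0.08116656  1.24720055 -1.46263748]
```

View pics/w11c.png

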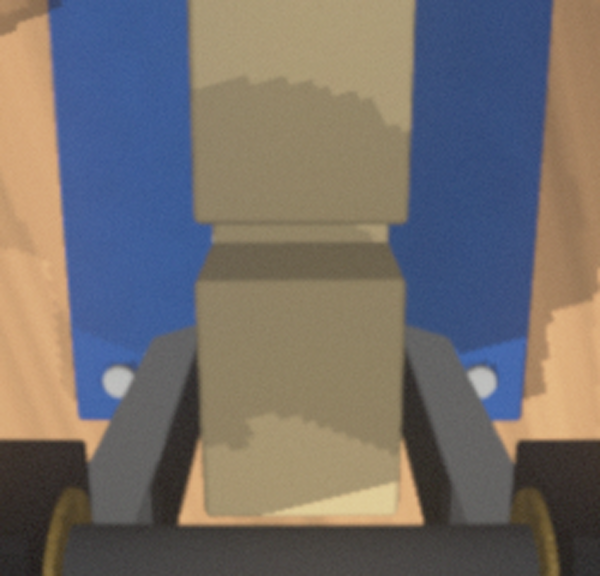

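Half_2 and the full now share the midline at crop column 301.5. Touch down.

Emit:
apply_moves:
  moves: [0,0,-0.15,0,0,0,4,0,0,-0.06,0,0,0,4,0,0,0,0,0,0,4]

```text
time_s: 25.3
position: [0.4719, 0.045, 0.0579]
orientation: [-3.112, 0.432, -0.002]
force: [-1.7, 0.6, 2.5]
gripper_width: 0.0439
```

Emit:
apply_moves:
  moves: [0.11,0.38,0,0,0,0,4,0.11,0.38,0.02,0,0,0,4,0,0,0,0,0,0,4]

```text
time_s: 25.68
position: [0.4745, 0.0526, 0.0579]
orientation: [3.112, -0.432, 0.003]
force: [-0.6, -1.4, 3.8]
gripper_width: 0.0437
```

Emit:
apply_moves:
  moves: [0.05,0.19,0.02,0,0,0,4,0.03,0.1,0.02,0,0,0,4,0,0,0,0,0,0,4]

```text
time_s: 26.05
position: [0.4749, 0.0555, 0.0579]
orientation: [3.112, -0.432, 0.001]
force: [-0.2, -3.1, 3.3]
gripper_width: 0.0439
```

Emit:
apply_moves:
  moves: [0.03,0.1,0.03,0,0,0,4,0.03,0.1,0.03,0,0,0,4,0,0,0,0,0,0,4]

```text
time_s: 26.42
position: [0.4748, 0.0557, 0.0579]
orientation: [3.108, -0.433, -0.001]
force: [-0.8, -8.2, 2.5]
gripper_width: 0.0436
```

Emit:
apply_moves:
  moves: [0.03,0.1,0.02,0,0,0,4,0.03,0.1,0.02,0,0,0,4,0,0,0,0,0,0,4]

```text
time_s: 26.8
position: [0.4748, 0.0557, 0.058]
orientation: [3.104, -0.433, -0.003]
force: [-0.7, -13.3, 3.1]
gripper_width: 0.0439
```

Emit:
apply_moves:
  moves: [0.03,0.1,0.04,0,0,0,4,0.02,0.07,0.03,0,0,0,4,0,0,0,0,0,0,4,0,0,0,0,0,0,4,0,0,0,0,0,0,4,0,0,0,0,0,0,4,0,0,0,0,0,0,4]

```text
time_s: 27.68
position: [0.4747, 0.0558, 0.0581]
orientation: [3.1, -0.434, -0.004]
force: [-2.1, -16.4, 0.9]
gripper_width: 0.0436
```

Emit:
apply_moves:
  moves: [-0.05,-0.2,0,0,0,0,4,0,0,0,0,0,0,4,0,0,0,0,0,0,5.6,0,0,0,0,0,0,6.2,0,0,0,0,0,0,6.2,0,0,3,0,0,0,6.2,0,-0.2,4,0,0,0,6.2,0,-3,4,0,0,0,6.2,-0.5,-4,2,0,0,0,7.5,-0.5,-4,1,0,0,0,8,0,0,0,0,0,0,8]

```text
time_s: 29.05
position: [0.4662, -0.0543, 0.2006]
orientation: [-3.111, 0.438, -0.004]
force: [-0.6, 0.3, -0.5]
gripper_width: 0.0797
```

```bash
python3 a.py w12 .08; python3 -c "
from h import *
for n in ('scene','side'):
    im=snap(n,n+'12.png')
    r=(150,270,140,420) if n=='scene' else (180,440,200,480)
    cv2.imwrite('pics/%s12c.png'%n,cv2.resize(im[r[0]:r[1],r[2]:r[3]] if n=='side' else im[150:320,140:430],None,fx=2.3,fy=2.3,interpolation=cv2.INTER_CUBIC))"
```

```text
[ 0.46620932 -0.05434319  0.20058523] [-3.11091299  0.43755181 -0.00378687] [-0.61934895  0.28803359 -0.47170262]
```

View pics/w12.png

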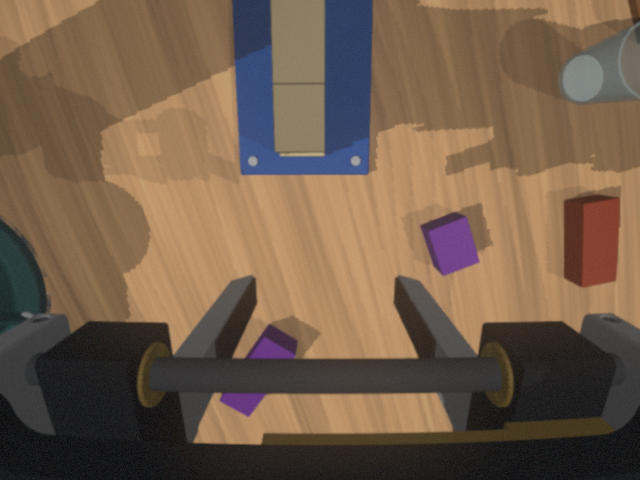

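View pics/scene12c.png

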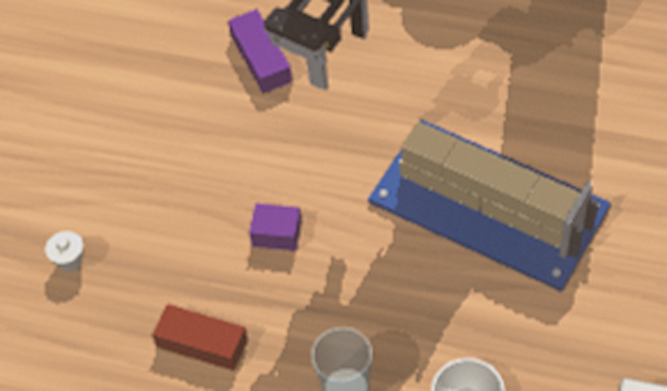

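View pics/side12c.png

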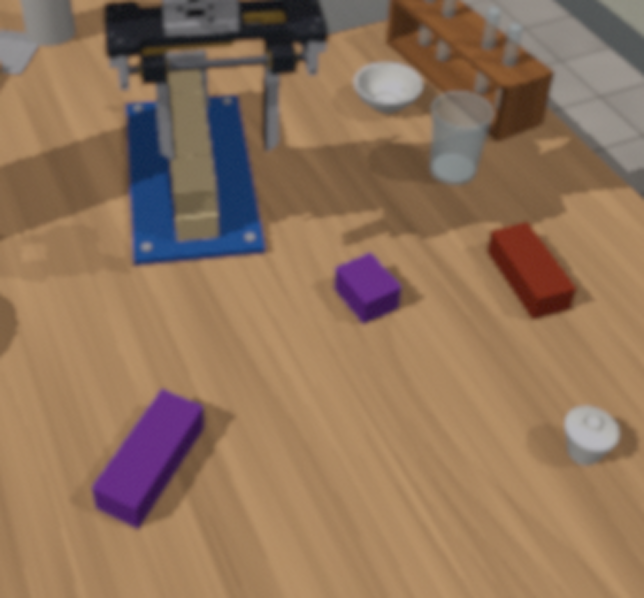

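The wall is complete, its joints are hairlines, and the bystanders haven't moved. One numeric check, then hand in.

```bash
python3 -c "
from b import *
lat('w12',[('full',6,78,273,325,.08),('half2',90,148,274,325,.08)])
lat('w8',[('half1',4,46,272,325,.08),('full',56,180,275,325,.08),('base_b',190,236,282,325,.046)])
print(monitor.observe()['force']); order.job_done()
"
```

```text
full [np.float32(74.18), np.float32(74.14)] n 418.4 462.8 w 44.4 mid 440.62
half2 [np.float32(74.2), np.float32(73.32)] n 418.3 462.5 w 44.2 mid 440.41
half1 [np.float32(76.61), np.float32(72.37)] n 418.5 463.3 w 44.8 mid 440.86
full [np.float32(74.03), np.float32(73.98)] n 418.4 462.8 w 44.4 mid 440.61
base_b [np.float32(73.73), np.float32(74.05)] n 418.4 462.6 w 44.2 mid 440.49
[-0.18293298 -0.03151753  0.37882807]
the job is handed in; nothing more can be done
```

The second course is laid and the job is handed in, at about 29 s of the 72 s allowed. The order was a half against the stop, then the full brick, then the other half.

- **Pushing:** I pushed each brick endways while it rested on the first course. The wrist read about 16–18 N, which includes the drag on the brick below. Each push was held for roughly half a second or more before the grip was released.
- **Alignment:** In the last wrist images the brick midlines lie within about 0.5 mm of one another and of the first course. The full brick and second half are at about 74°, matching the wall.
- **Joints:** The joints between the bricks show as hairlines.
- **Left alone:** The red block, the purple look-alikes, the crucible, the beaker and the basin look undisturbed in the last images. The first course showed no shift while I was laying the second. The gripper was clear of everything at hand-in.

**Less certain checks:**
- The two edges of the first half gave different angles in the top view (76.6° and 72.4°), because its edges were short or blurred there. Their mean agrees with the wall.
- The wrist camera sat about 1 mm off the robot's own reading. I corrected for this by aligning each brick to the base bricks in the image.

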